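# Hold a bag clip open around the hung menu board

### The job

Take the white menu board out of its slotted stand and hang it by its hole on the hook, letting go of it. Then pick up the green bag clip by its two handles, squeeze it so that its jaws gape wide, and bring it around either upright side edge of the hanging board, with one jaw in front of the board and one behind. Finish while holding it there: still squeezed wide open, carried by the gripper alone and not pressing on the board, so that a list can be slipped in; leave the tub, plate, jar and red lid where they are.

Things in the scene. Friction and masses are not known exactly. Their poses are not given: they have to be found in the camera images.
- card_center (a point): Centre of the menu board: stiff white plastic with orange end bands, 110 wide (y) x 150 tall (z) x 5 thick (x is normal to the face), 80 g, loose. Starts upright, foot 8 above the table, in a slot 8 wide and 26 deep of a low fixed wooden stand (60 x 130, 34 high); may lean a few degrees. Lift straight up. The solid strip above its hole is 30 tall and can be pinched from above, a finger on each face.
- card_hole (a point): Centre of the board's round hole, 30 in diameter, on its midline, 45 below the board's top edge and 30 above its centre. Axes as the board's. When the board hangs, this point is about 11 below the hook arm's axis.
- hook_arm (a point): Point on the axis of the hook's level arm, 180 above the table, the best place to hang the board. Arm: dark steel rod 8 in diameter; x runs from its free end to the stem, z up. The stem (upright rod, 10 in diameter) is 60 from here along +x. The arm ends 45 from here along -x in a small lip (end at 49, its top 11 above the arm's axis). Nothing stands above the arm.
- clip_pivot (a point): Pivot of the loose green spring bag clip, half-way up. The clip lies on its side, pivot axis upright, 26 high, 55 g. +x points to the jaws, along the midline while shut; z up. Shut: jaws reach 47 along +x, two flat splayed handles reach 55 along -x and are 43 apart over their outer faces at 35 behind the pivot, 56 at the ends. The frame is that of the left arm.
- jaw_a (a point): Inner face of the tip of the clip's left jaw (at +y of the clip), half-way up; 44 ahead of the pivot when shut, 43 along the midline when squeezed open.
- jaw_b (a point): Inner face of the tip of the clip's right jaw (at -y of the clip), likewise.
- clip_arm (a joint): Opening of the clip in rad: 0 shut; 0.6 at its stop, handles squeezed parallel, 22 apart over their outer faces, jaw tips gaping 27 mm (gap about 45 mm x value). Squeezing the handles together opens it, the midline staying between them: 5 N on each handle starts it, 8 N reaches the stop. A spring shuts it when released.
- card: The menu board again; origin at the middle of its lower edge, axes as above.
- clip: The clip again; origin on the pivot axis at the underside, axes as above.
- hook: The hook stand, fixed: wooden base 120 x 110, 16 high, with the stem and arm. Origin 180 below the arm's axis, 15 from point hook_arm along +x; the base reaches from 40 in -x to 80 in +x of it.
- tub: Closed food tub with blue clip-on lid, 108 x 158, 62 high, loose bystander; origin under its centre.
- plate: Blue ceramic plate, 200 in diameter, 20 high, loose bystander; origin under its centre.
- jar: Glass jar with steel twist cap, 60 in diameter, 85 high, loose bystander; origin under its centre.
- red_lid: Red silicone lid with a small knob, 150 in diameter, 25 high, loose bystander; origin under its centre.
Things that resemble listed ones, but are neither listed nor needed, are in the scene too. There is more than one size of the card; the job needs the largest.

How it is judged:
By the outcome, as a careful person would: the job done as asked, in the order asked, and still so for the second after the job is handed in, while the arm keeps its last pose, push and grip.
It also fails if it takes over 54 s, if anything falls off the work surface, if the arm or the gripper's body presses on something with over 40 N, if the wrist force passes 120 N, or if a joint passes its speed limit or range.

### The arm

A 6-joint arm with a two-finger parallel gripper is mounted at the origin on the work surface. World frame = base frame: x ahead of the robot, y to its left, z up, the work surface at z = 0. Lengths are in m, angles in rad, forces in N, time in s.
With the tool pointing down it reaches from about 0.4 to 0.825 m from the base axis. Payload 7 kg.
Tool frame: the origin (TCP) lies midway between the tips of the shut fingers; the grasp point (between the pads) lies 19 mm behind it; z points along the fingers, y is the line along which they close (so a half turn about z gives the same grasp; the last joint's range is limited). The gripper opens to 88 mm and grips with 3 to 60 N. Pads are 19 mm wide; open, the fingers measure 130 mm over their backs; the gripper's body (78 mm by 193 mm) begins 47 mm behind the grasp point.
Start: joints at [-0.948, 0.359, 0.012, 0, -1.224, -0.288], TCP at [0.222, -0.638, 0.202] pointing down, gripper open.
Joint ranges: [-3.07, 3.07], [-1.43, 2.12], [-1.02, 1.25], [-3.03, 1.67], [-3.05, -0], [-3.03, 3.03]. Speed limits (rad/s): [2.39, 2.39, 3.01, 3.14, 3.14, 3.14].

### API

Orientations are given as [roll, pitch, yaw] about the fixed x, y, z axes, in that order (R = Rz(yaw) Ry(pitch) Rx(roll)).
In Python, from station import arm, grab_frame, camera_params, spot_in gives the robot as it stands.
- The arm moves only by the shell command python3 -m jog 'ROWS' [FORCE]. ROWS is JSON, a list that holds one entry, the list of rows, each a list of 7 numbers: the shift along the tool's x, y, z in mm, then the turn, a rotation vector about the tool's x, y, z in rad, then the finger opening in mm, from 0 to 87.6. In form: [[[x, y, z, wx, wy, wz, fingers], ...]]. A call has 1 to 20 rows; each row is the pose to reach, as a shift and turn from the pose commanded when the call began, along the tool's axes at that moment; what a row does not reach only later rows make up. A row lasts 1/8 s, in which the tool goes at most 62.5 mm and 10.7 degrees, less where a joint would pass 70% of its speed; a pose out of reach is approached as far as the arm can. A call with a gripper value outside its range is refused whole. The fingers move at their own pace and stop on an object; FORCE is the grip in N (left out, the last holds). Time passes only in rows, so rows that repeat a pose let the fingers close. It gives the time, the measured TCP pose, the force, the opening and the grip force at its end, in the units of the state.
- arm.get_state(): the state, without advancing time (a new reading comes with each control period).
- grab_frame(name): name is "scene" or "side" or "wrist"; returns (picture, depth): 384x512x3 uint8, blue, green, red; 384x512 float32, m along the optical axis (not along the pixel's ray), 0 where there is no reading.
- camera_params(name): a dict with "mtx" (3x3 intrinsics, pixels), "R" (3x3) and "t" (3): a world point X has camera coordinates R X + t. Camera axes: x right, y down, z forward; pixel columns grow to the right and rows downward; lengths in m; the calibration is good to about 2 mm. The wrist camera is an equidistant fisheye: a pixel r from the principal point sees the ray r / f radians off the axis. A picture is of the moment at which its call begins: read the wrist's pose just before it. camera_params takes no time and is no camera call; for the wrist camera it gives the pose at the moment of the call.
- arm.job_done(): hands the job in; it is judged then, once.
Trained networks look in the newest picture that a camera, given by its name, has taken for a name from the list of things; names that differ only in an ending like _2 or _b are one class to them, and where a whole thing is asked for, a point or a joint stands for the part that bears it (a point fixed in the world has none). Each returns a list of dicts, best first, with "confidence" (0 to 1); they miss things now and then, are a little off and sometimes report something else, mostly with a low value. They report only what shows in the picture. A call takes as long as a camera call. They do not tell look-alikes from the thing itself.
- spot_in(query, camera): "uv" ([column, row] in pixels, amid what is visible of it).
The state is a dict: "t": time; "q": joint angles; "qd": joint speeds; "joint_efforts": joint torques, N m; "eef_pos": TCP position; "ee_rot": TCP orientation; "force": force on the tool from outside, world axes, zero at the start; "moment": the same for the moment, N m; "width": finger opening in m; "gripper_force": force on a finger pad.
Only numpy, scipy, OpenCV 4.12 (cv2) and the standard library are available. Lean on these libraries where they do the work, as an engineer would, in place of code of your own. Each camera call takes 0.05 s, during which the arm holds its last target. There are 200 camera calls.

## Working session

There is one attempt and no reset: what is moved stays moved. The work goes in short steps, Python scripts to look and compute and a shell command to move; the robot and the scene stay as the last step left them, time stands still between calls to the robot, and variables do not carry over. Pictures are saved under pics/ and viewed, at most 10 in all, crops included, and the job is handed in when it is done.

```bash
ls; mkdir -p pics
cat > h.py <<'E'
import numpy as np, cv2
from scipy.spatial.transform import Rotation as Ro
from station import arm, grab_frame, camera_params, spot_in
def cloud(d,c):
    K=c["mtx"];R=np.array(c["R"]);t=np.array(c["t"]);K=np.array(K)
    v,u=np.mgrid[:d.shape[0],:d.shape[1]]
    P=np.stack([(u-K[0,2])/K[0,0]*d,(v-K[1,2])/K[1,1]*d,d],-1)
    W=(P-t)@R
    W[d<=0]=np.nan
    return W
def tool(s=None):
    s=s or arm.get_state(); return np.array(s["eef_pos"]),Ro.from_euler('xyz',s["ee_rot"]).as_matrix()
E
python3 - <<'E'
from h import *
for n in("scene","side"):
    im,d=grab_frame(n);cv2.imwrite(f"pics/{n}0.png",im)
    c=camera_params(n);W=cloud(d,c);np.save(f"{n}0.npy",W)
    print(n,-np.array(c["R"]).T@np.array(c["t"]),np.array(c["R"])[2])
    for q in("card","card_hole","hook","clip_pivot","clip","jar"):
        for r in spot_in(q,n)[:4]:
            u,v=map(int,r["uv"]);print(q,round(r["confidence"],2),u,v,W[v,u].round(3))
s=arm.get_state();print(s)
E
```

```text
pics
scene [ 1.1426195  -0.75650283  0.85473815] [-0.52494138  0.57912014 -0.62374387]
card 0.64 293 157 [0.454 0.209 0.106]
card 0.5 261 153 [0.325 0.173 0.082]
card 0.43 321 177 [0.585 0.211 0.079]
card_hole 0.5 263 154 [0.327 0.183 0.075]
card_hole 0.46 321 176 [0.583 0.214 0.081]
hook 0.66 273 222 [ 0.576 -0.039  0.017]
hook 0.34 196 246 [ 0.488 -0.297  0.029]
clip_pivot 0.94 194 247 [ 0.485 -0.302  0.027]
clip 0.81 190 248 [ 0.465 -0.304  0.009]
jar 0.85 334 231 [0.771 0.02  0.066]
side [0.49640262 0.96161044 1.14131066] [ 0.01230073 -0.72314011 -0.69059183]
card 0.84 276 287 [0.437 0.253 0.115]
card 0.68 227 289 [0.569 0.233 0.069]
card 0.56 318 285 [0.319 0.213 0.073]
card_hole 0.91 226 289 [0.572 0.229 0.063]
card_hole 0.9 273 284 [0.444 0.233 0.099]
card_hole 0.66 317 283 [0.321 0.205 0.071]
card_hole 0.43 235 226 [ 0.563 -0.042  0.021]
hook 0.63 234 231 [ 0.565 -0.023  0.017]
hook 0.6 263 177 [ 0.474 -0.292  0.013]
hook 0.18 199 179 [ 0.707 -0.278  0.006]
clip_pivot 0.48 264 175 [ 0.471 -0.289  0.026]
clip 0.64 262 180 [ 0.478 -0.288  0.002]
jar 0.84 173 237 [0.742 0.065 0.082]
{'t': 0.7, 'q': array([-9.47906843e-01,  3.58567427e-01,  1.18709451e-02, -6.18827922e-06,
       -1.22409880e+00, -2.88112739e-01]), 'qd': array([ 0.00093762, -0.0004063 ,  0.00149908,  0.0017403 ,  0.00049743,
       -0.00100893]), 'joint_efforts': array([ 3.15738871e-04, -5.82159269e+01,  2.93253207e+01,  7.00071618e+00,
        1.27245436e-02, -9.32319267e-05]), 'eef_pos': array([ 0.22175253, -0.63749425,  0.20176854]), 'ee_rot': array([ 3.14159201e+00,  5.87828707e-06, -2.80681801e+00]), 'force': array([ 0.62232488,  0.06893375, -1.10674062]), 'moment': array([-0.02401941,  0.03491502, -0.00029743]), 'gripper_force': 0.0, 'width': 0.08753687276512796}
```

View pics/scene0.png

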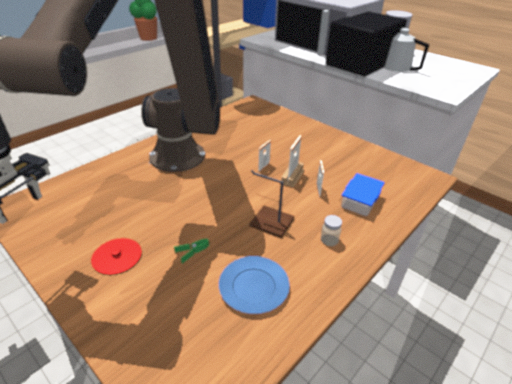

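View pics/side0.png

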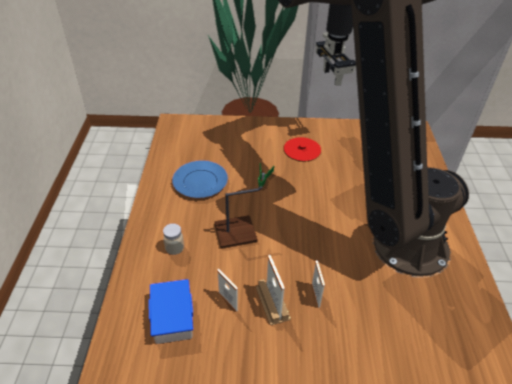

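The largest board is the middle one, with stand, at side px (275,285). The hook's stem is at side px (228,215), with its arm running to (258,188), toward the robot. The clip is at scene px (193,247), with its handles apparently on the left and lower-left. Next I'll fit the point clouds.

Run:
```python
from h import *
A=np.concatenate([np.load(f"{n}0.npy").reshape(-1,3) for n in("side","scene")])
ims=np.concatenate([cv2.imread(f"pics/{n}0.png").reshape(-1,3) for n in("side","scene")]).astype(int)
src=np.repeat([0,1],384*512)
def box(a,b): return np.all((A>a)&(A<b),axis=1)
for s in(0,1):
    m=box([.38,.12,.05],[.5,.34,.25])&(src==s); P=A[m]; c=np.median(P,0)
    P=P[np.linalg.norm(P-c,axis=1)<.12]
    u,S,vt=np.linalg.svd(P-P.mean(0),full_matrices=False)
    print("card",s,len(P),P.mean(0).round(3),"n",vt[2].round(3),S.round(3),P.min(0).round(3),P.max(0).round(3))
    m=box([.4,-.12,.03],[.68,.08,.25])&(src==s);P=A[m];print("hook",s,len(P))
    st=P[P[:,2]<.15];print("stem",st.mean(0).round(4) if len(st) else 0,np.median(st,0).round(4), st.std(0).round(3))
    ar=P[P[:,2]>.165]
    print("arm");print(ar[np.argsort(ar[:,0])][::max(1,len(ar)//14)].round(3))
    g=(ims[:,1]>ims[:,0]+30)&(ims[:,1]>ims[:,2]+30)&box([.35,-.42,-.01],[.62,-.2,.06])&(src==s);P=A[g]
    print("clip",len(P),P.mean(0).round(3),P.min(0).round(3),P.max(0).round(3))
```

```text
card 0 495 [0.441 0.241 0.113] n [-0.942 -0.334 -0.011] [0.782 0.752 0.033] [0.421 0.181 0.05 ] [0.462 0.29  0.162]
hook 0 211
stem [ 0.5865 -0.0193  0.0925] [ 0.5862 -0.0187  0.0947] [0.003 0.002 0.034]
arm
[[ 0.483 -0.049  0.187]
 [ 0.489 -0.047  0.193]
 [ 0.501 -0.044  0.179]
 [ 0.507 -0.047  0.184]
 [ 0.519 -0.04   0.178]
 [ 0.525 -0.042  0.183]
 [ 0.534 -0.034  0.187]
 [ 0.543 -0.033  0.179]
 [ 0.551 -0.026  0.189]
 [ 0.56  -0.025  0.182]
 [ 0.569 -0.022  0.184]
 [ 0.578 -0.021  0.181]
 [ 0.584 -0.019  0.166]
 [ 0.587 -0.022  0.183]
 [ 0.59  -0.018  0.171]]
clip 32 [ 0.476 -0.278  0.021] [ 0.442 -0.331  0.005] [ 0.489 -0.245  0.031]
card 1 248 [0.447 0.228 0.111] n [0.949 0.315 0.008] [0.546 0.534 0.022] [0.424 0.18  0.051] [0.464 0.288 0.163]
hook 1 201
stem [ 0.5901 -0.0258  0.092 ] [ 0.5903 -0.0262  0.0925] [0.003 0.002 0.034]
arm
[[ 0.484 -0.053  0.19 ]
 [ 0.491 -0.051  0.185]
 [ 0.501 -0.052  0.182]
 [ 0.508 -0.046  0.183]
 [ 0.518 -0.048  0.181]
 [ 0.527 -0.043  0.183]
 [ 0.535 -0.038  0.184]
 [ 0.545 -0.04   0.187]
 [ 0.551 -0.038  0.181]
 [ 0.562 -0.035  0.185]
 [ 0.57  -0.026  0.185]
 [ 0.578 -0.026  0.185]
 [ 0.587 -0.022  0.184]
 [ 0.589 -0.023  0.17 ]
 [ 0.591 -0.022  0.174]]
clip 263 [ 0.477 -0.304  0.018] [ 0.439 -0.356  0.004] [ 0.499 -0.253  0.03 ]
```

```bash
cat >> h.py <<'E'
def go(p,yaw,ref=None):
    """shift/turn in tool axes from ref pose (pos,R) to p, tool down at yaw"""
    p0,R0=ref or tool(); R=Ro.from_euler('xyz',[np.pi,0,yaw]).as_matrix()
    print((1000*R0.T@(np.array(p)-p0)).round(1),Ro.from_matrix(R0.T@R).as_rotvec().round(3))
E
python3 -c "
from h import *
go([.45,-.25,.38],-2.2); go([.4435,.235,.32],-1.24)"
```

```text
[-342.9  291.  -178.2] [-0.     0.    -0.607]
[-496.1  751.2 -118.2] [-0.     0.    -1.567]
```

```bash
python3 -m jog '[[[-40,35,-60,0,0,-0.06,87],[-80,70,-100,0,0,-0.12,87],[-130,110,-130,0,0,-0.2,87],[-180,150,-160,0,0,-0.3,87],[-230,195,-178,0,0,-0.4,87],[-280,240,-178,0,0,-0.5,87],[-325,275,-178,0,0,-0.6,87],[-343,291,-178,0,0,-0.607,87],[-343,291,-178,0,0,-0.607,87],[-343,291,-178,0,0,-0.607,87]]]'
python3 - <<'E'
from h import *
c=camera_params("wrist");im,d=grab_frame("wrist");cv2.imwrite("pics/w1.png",im);np.save("w1d.npy",d)
np.save("w1c.npy",c,allow_pickle=True)
print(c, tool())
for q in("clip_pivot","clip","jaw_a","jaw_b"):
    print(q,[(round(r["confidence"],2),r["uv"]) for r in spot_in(q,"wrist")[:3]])
go([.4435,.235,.32],-1.24)
E
```

```text
t: 1.95
eef_pos: [0.4502, -0.2496, 0.3799]
ee_rot: [-3.141, -0.0, -2.198]
force: [0.3, -1.4, -0.1]
width: 0.0868
gripper_force: 0.0
{'mtx': array([[297.31863964,   0.        , 250.99404404],
       [  0.        , 297.31863964, 192.71440946],
       [  0.        ,   0.        ,   1.        ]]), 'R': array([[-0.80964587,  0.58691759, -0.00114241],
       [ 0.56868288,  0.78496977,  0.24580938],
       [ 0.14516661,  0.19836888, -0.96931751]]), 't': array([ 0.51183274, -0.13401314,  0.54585335])} (array([ 0.44982213, -0.25031209,  0.37983579]), array([[-5.88344874e-01, -8.08610109e-01, -3.34040921e-05],
       [-8.08610094e-01,  5.88344870e-01, -1.74077306e-04],
       [ 1.60413796e-04, -7.54066046e-05, -9.99999984e-01]]))
clip_pivot []
clip [(0.64, [228.2, 145.6])]
jaw_a [(0.94, [225.6, 144.7]), (0.61, [211.8, 137.0])]
jaw_b [(0.94, [225.6, 144.7]), (0.61, [211.8, 137.0])]
[-388.9  291.5   59.7] [ 0.    -0.    -0.962]
```

View pics/w1.png

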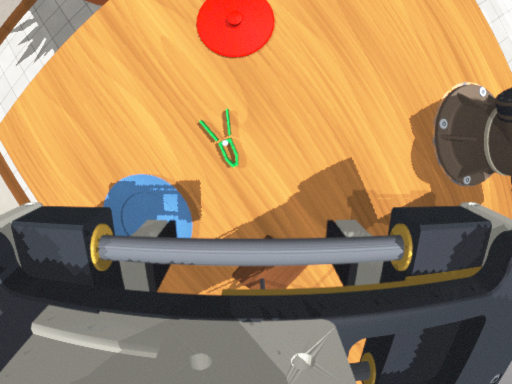

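The clip is at wrist px (224,143), with its jaws toward (235,164) and handles toward (203,122) and (228,111). I'll compute that pose while moving on to the board.

```bash
cat >> h.py <<'E'
def fish(uv,c,z):
    K=c["mtx"];x=(uv[0]-K[0,2])/K[0,0];y=(uv[1]-K[1,2])/K[1,1];r=np.hypot(x,y)+1e-12
    ray=np.array([np.sin(r)*x/r,np.sin(r)*y/r,np.cos(r)]);R=np.array(c["R"]);o=-R.T@c["t"];w=R.T@ray
    return o+w*(z-o[2])/w[2]
def fproj(X,c):
    p=np.array(c["R"])@X+c["t"];th=np.arctan2(np.hypot(p[0],p[1]),p[2]);n=np.hypot(p[0],p[1])+1e-12
    K=c["mtx"];return np.array([K[0,2]+K[0,0]*th*p[0]/n,K[1,2]+K[1,1]*th*p[1]/n])
E
python3 -m jog '[[[-55,42,0,0,0,-0.12,87],[-110,84,0,0,0,-0.24,87],[-160,120,0,0,0,-0.36,87],[-210,160,0,0,0,-0.48,87],[-260,200,0,0,0,-0.6,87],[-310,235,20,0,0,-0.75,87],[-350,265,40,0,0,-0.88,87],[-380,285,55,0,0,-0.96,87],[-389,291,60,0,0,-0.962,87],[-389,291,60,0,0,-0.962,87]]]'
python3 - <<'E'
from h import *
c0=np.load("w1c.npy",allow_pickle=True).item()
for n,uv in dict(piv=(224,143),jaw=(236,165),hl=(201,121),hr=(228,110)).items(): print(n,fish(uv,c0,.022).round(4))
c=camera_params("wrist");im,d=grab_frame("wrist");cv2.imwrite("pics/w2.png",im);np.save("w2d.npy",d);np.save("w2c.npy",c,allow_pickle=True)
print(tool(),[(r["confidence"],r["uv"]) for q in("card","card_hole") for r in spot_in(q,"wrist")])
E
```

```text
t: 3.45
eef_pos: [0.4438, 0.2355, 0.3193]
ee_rot: [3.141, -0.001, -1.239]
force: [0.2, -1.0, 0.7]
width: 0.0871
gripper_force: 0.0
piv [ 0.4773 -0.2973  0.022 ]
jaw [ 0.4838 -0.2516  0.022 ]
hl [ 0.487  -0.3551  0.022 ]
hr [ 0.4357 -0.3414  0.022 ]
(array([0.44402464, 0.23498097, 0.3200264 ]), array([[ 3.25623062e-01, -9.45499657e-01,  1.42370228e-04],
       [-9.45499597e-01, -3.25623092e-01, -3.37213741e-04],
       [ 3.65194510e-04, -2.48064220e-05, -9.99999933e-01]])) [(0.93, [256.1, 168.3]), (0.88, [175.4, 132.0]), (0.88, [334.6, 170.6]), (0.85, [253.2, 169.3]), (0.82, [336.2, 167.1])]
```

View pics/w2.png

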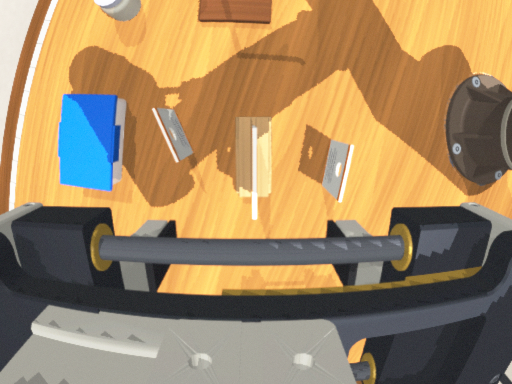

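The board's top edge is seen edge-on from about (254,127) to (255,218), nearly square to the fingers. Now to localize it.

Run:
```python
from h import *
c=np.load("w2c.npy",allow_pickle=True).item();im=cv2.imread("pics/w2.png").astype(int)
for v in range(120,224,6):
    r=im[v,235:275].min(axis=1); w=np.where(r>190)[0]; print(v,(w.min()+235,w.max()+235) if len(w) else None,end=' ')
print()
for uv in((254.5,126),(254.5,172),(255,218)): print(fish(uv,c,.158).round(4))
# depth cloud, z-depth
d=np.load("w2d.npy");R=np.array(c["R"])
pts=[]
for v in range(118,224,2):
  for u in range(244,266):
    K=c["mtx"];x=(u-K[0,2])/K[0,0];y=(v-K[1,2])/K[1,1];r=np.hypot(x,y)+1e-9
    ray=np.array([np.tan(r)*x/r,np.tan(r)*y/r,1]);pts.append(R.T@(ray*d[v,u]-c["t"]))
P=np.array(pts);print("zmax",np.percentile(P[:,2],[90,99]));T=P[P[:,2]>.13]
print(len(T),T.min(0).round(4),T.max(0).round(4),T.mean(0).round(4), np.arctan2(*np.polyfit(T[:,1],T[:,0],1)[:1],1))
for a,b in((.13,.14),(.14,.15),(.15,.165)):
  S=T[(T[:,2]>a)&(T[:,2]<b)];print(a,len(S),(S@[.945,.325,0]).mean() if len(S) else 0)
```

```text
120 None 126 None 132 (np.int64(252), np.int64(256)) 138 (np.int64(253), np.int64(256)) 144 (np.int64(253), np.int64(256)) 150 (np.int64(253), np.int64(256)) 156 (np.int64(253), np.int64(256)) 162 (np.int64(253), np.int64(256)) 168 (np.int64(253), np.int64(256)) 174 (np.int64(253), np.int64(256)) 180 (np.int64(253), np.int64(256)) 186 (np.int64(253), np.int64(256)) 192 (np.int64(252), np.int64(256)) 198 (np.int64(252), np.int64(256)) 204 (np.int64(252), np.int64(256)) 210 (np.int64(252), np.int64(256)) 216 (np.int64(252), np.int64(256)) 222 None 
[0.4588 0.1787 0.158 ]
[0.4411 0.2296 0.158 ]
[0.4218 0.2832 0.158 ]
zmax [0.15777899 0.15918419]
234 [0.4206 0.1729 0.156 ] [0.465  0.2842 0.5021] [0.4416 0.2303 0.1651] -0.3378840141485416
0.13 0 0
0.14 0 0
0.15 229 0.4920935791683643
```

```bash
python3 -m jog '[[[1,2.5,50,0,0,-0.009,60],[2.5,5,100,0,0,-0.009,50],[2.5,5,145,0,0,-0.009,45],[2.5,5,175,0,0,-0.009,45],[2.5,5,184,0,0,-0.009,45],[2.5,5,184,0,0,-0.009,45],[2.5,5,184,0,0,-0.009,0],[2.5,5,184,0,0,-0.009,0],[2.5,5,184,0,0,-0.009,0],[2.5,5,184,0,0,-0.009,0],[2.5,5,184,0,0,-0.009,0],[2.5,5,184,0,0,-0.009,0]]]' 25
```

```text
t: 5.1
eef_pos: [0.4397, 0.2318, 0.1357]
ee_rot: [3.142, -0.0, -1.229]
force: [0.0, -0.4, 0.3]
width: 0.0006
gripper_force: 0.0
```

Nothing was gripped; I'll look.

Run:
```python
from h import *
im,d=grab_frame("side");a=cv2.resize(im[200:340,180:360],None,fx=4,fy=4)[:, :720]
im,d=grab_frame("wrist");b=cv2.resize(im,(720,540)) 
cv2.imwrite("pics/s3.png",a);cv2.imwrite("pics/w3.png",im)
im,d=grab_frame("scene");cv2.imwrite("pics/c3.png",np.hstack([cv2.resize(im[110:230,200:360],(400,300)),cv2.resize(a,(400,300))]))
```

```text
(no output)
```

View pics/c3.png

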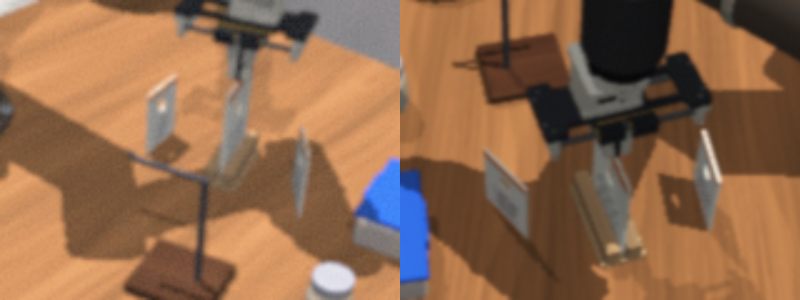

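View pics/w3.png

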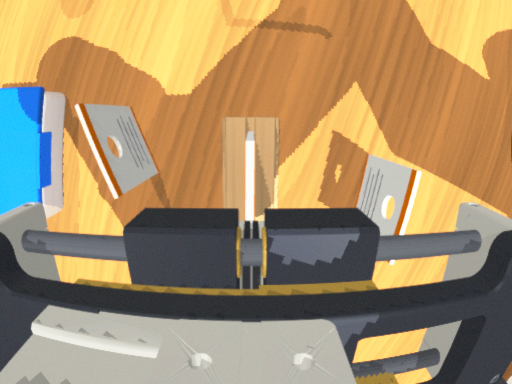

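Run:
```python
from h import *
s=arm.get_state();print(s["width"],s["gripper_force"],s["eef_pos"],s["t"])
c=camera_params("wrist")
p,R=tool()
for nm,X in dict(tcp=p,grasp=p-.019*R[:,2],e1=[.4588,.1787,.158],e2=[.4218,.2832,.158],mid=[.4403,.231,.158]).items(): print(nm,fproj(np.array(X),c).round(1))
im,d=grab_frame("wrist");im=im.astype(int)
for v in(126,130,134,138,160,200,215): 
    w=np.where(im[v,235:275].min(axis=1)>190)[0]+235; print(v,w.min() if len(w) else 0,w.max() if len(w) else 0, d[v,250])
def P(u,v):
    K=c["mtx"];x=(u-K[0,2])/K[0,0];y=(v-K[1,2])/K[1,1];r=np.hypot(x,y)
    return np.array(c["R"]).T@(np.array([np.tan(r)*x/r,np.tan(r)*y/r,1])*d[v,u]-c["t"])
for v in(140,160,180,200,212): print(v,P(250,v).round(4))
for n in("side","scene"):
    im,d=grab_frame(n);W=cloud(d,camera_params(n)).reshape(-1,3)
    q=W@[.9428,.3335,0];l=W@[-.3335,.9428,0];m=(abs(q-.494)<.02)&(W[:,2]>.06)&(W[:,2]<.17)&(abs(l-.07)<.08)
    print(n,m.sum(),[(a,np.median(q[m&(abs(W[:,2]-a)<.01)]).round(4)) for a in(.07,.09,.11,.13,.15)],l[m].min(),l[m].max(),W[m][:,2].max())
```

```text
0.0002078785125830598 0.0 [0.43974419 0.23177362 0.13573548] 5.25
tcp [250.4 222.5]
grasp [250.3 233.4]
e1 [250.  137.3]
e2 [249.8 310.9]
mid [249.8 234.1]
126 0 0 0.30413687
130 0 0 0.30361277
134 248 252 0.22830902
138 247 253 0.18002656
160 246 253 0.16155425
200 246 253 0.16710551
215 245 253 0.16904534
140 [0.4582 0.1805 0.1519]
160 [0.4546 0.1904 0.1575]
180 [0.451  0.2007 0.1585]
200 [0.447  0.2117 0.1574]
212 [0.4447 0.2184 0.1574]
side 389 [(0.07, np.float64(0.4965)), (0.09, np.float64(0.4965)), (0.11, np.float64(0.4965)), (0.13, np.float64(0.4966)), (0.15, np.float64(0.4964))] 0.019189125545076062 0.130901678584275 0.16957387348514574
scene 215 [(0.07, np.float64(0.4977)), (0.09, np.float64(0.4976)), (0.11, np.float64(0.4975)), (0.13, np.float64(0.4977)), (0.15, np.float64(0.4975))] 0.015294867636794739 0.1316476157861757 0.16863138188622268
```

Run:
```python
from h import *
c=camera_params("wrist");im,d=grab_frame("wrist")
def P(u,v):
    K=c["mtx"];x=(u-K[0,2])/K[0,0];y=(v-K[1,2])/K[1,1];r=np.hypot(x,y)+1e-9
    return np.array(c["R"]).T@(np.array([np.tan(r)*x/r,np.tan(r)*y/r,1])*d[v,u]-c["t"])
for v in range(214,250,3):
    print(v,[(u,*(1000*np.array([P(u,v)@[.9428,.3335,0],P(u,v)@[-.3335,.9428,0],P(u,v)[2]])).round(0).astype(int)) for u in(238,244,250,256,262)])
```

```text
214 [(238, np.int64(495), np.int64(33), np.int64(235)), (244, np.int64(499), np.int64(100), np.int64(34)), (250, np.int64(492), np.int64(59), np.int64(158)), (256, np.int64(487), np.int64(99), np.int64(34)), (262, np.int64(481), np.int64(99), np.int64(35))]
217 [(238, np.int64(495), np.int64(34), np.int64(235)), (244, np.int64(499), np.int64(103), np.int64(33)), (250, np.int64(492), np.int64(61), np.int64(158)), (256, np.int64(487), np.int64(103), np.int64(34)), (262, np.int64(480), np.int64(103), np.int64(34))]
220 [(238, np.int64(495), np.int64(35), np.int64(235)), (244, np.int64(499), np.int64(106), np.int64(34)), (250, np.int64(492), np.int64(62), np.int64(158)), (256, np.int64(489), np.int64(61), np.int64(161)), (262, np.int64(480), np.int64(106), np.int64(33))]
223 [(238, np.int64(495), np.int64(36), np.int64(236)), (244, np.int64(495), np.int64(60), np.int64(170)), (250, np.int64(492), np.int64(64), np.int64(158)), (256, np.int64(489), np.int64(61), np.int64(166)), (262, np.int64(486), np.int64(60), np.int64(169))]
226 [(238, np.int64(495), np.int64(37), np.int64(235)), (244, 
[... 1317 characters left out ...]
.int64(40), np.int64(241)), (250, np.int64(492), np.int64(40), np.int64(240)), (256, np.int64(490), np.int64(39), np.int64(241)), (262, np.int64(488), np.int64(38), np.int64(244))]
244 [(238, np.int64(495), np.int64(38), np.int64(245)), (244, np.int64(493), np.int64(40), np.int64(242)), (250, np.int64(492), np.int64(40), np.int64(241)), (256, np.int64(490), np.int64(39), np.int64(243)), (262, np.int64(488), np.int64(39), np.int64(245))]
247 [(238, np.int64(495), np.int64(39), np.int64(246)), (244, np.int64(493), np.int64(40), np.int64(243)), (250, np.int64(492), np.int64(40), np.int64(243)), (256, np.int64(490), np.int64(40), np.int64(243)), (262, np.int64(488), np.int64(39), np.int64(245))]
```

```bash
python3 -m jog '[[[0,0,0,0,0,0,45],[0,0,0,0,0,0,45],[0,0,0,0,0,0,45],[0,0,0,0,0,0,45]]]'
cat >> h.py <<'E'
def wcloud(d,c):
    K=c["mtx"];v,u=np.mgrid[:384,:512];x=(u-K[0,2])/K[0,0];y=(v-K[1,2])/K[1,1];r=np.hypot(x,y)+1e-9
    P=np.stack([np.tan(r)*x/r,np.tan(r)*y/r,np.ones_like(r)],-1)*d[...,None]
    return (P-c["t"])@np.array(c["R"])
E
python3 - <<'E'
from h import *
for n in("wrist","side","scene"):
    c=camera_params(n);p,R=tool();im,d=grab_frame(n)
    W=(wcloud if n=="wrist" else cloud)(d,c).reshape(-1,3); T=1000*(W-p)@R
    m=(abs(T[:,0])<14)&(abs(T[:,1])<45)&(abs(T[:,1])>8)&(T[:,2]>-70)&(T[:,2]<30)
    print(n,m.sum());q=T[m];q=q[np.argsort(-q[:,2])];print(q[:40:3].round(0).tolist())
E
```

```text
t: 5.95
eef_pos: [0.4397, 0.2318, 0.1357]
ee_rot: [3.142, -0.0, -1.229]
force: [0.2, 1.2, -0.2]
width: 0.0349
gripper_force: 0.0
wrist 1403
[[10.0, 20.0, -23.0], [10.0, -17.0, -24.0], [10.0, -19.0, -25.0], [11.0, -18.0, -25.0], [11.0, -20.0, -25.0], [6.0, 18.0, -26.0], [11.0, 18.0, -26.0], [10.0, 19.0, -26.0], [7.0, 18.0, -26.0], [7.0, 18.0, -26.0], [10.0, -18.0, -26.0], [8.0, 18.0, -26.0], [10.0, 21.0, -26.0], [6.0, -17.0, -27.0]]
side 130
[[-4.0, 18.0, -27.0], [-2.0, 19.0, -29.0], [-11.0, -29.0, -29.0], [7.0, -36.0, -30.0], [-13.0, 23.0, -32.0], [-10.0, -28.0, -32.0], [-9.0, 18.0, -34.0], [-4.0, 18.0, -35.0], [-11.0, -23.0, -36.0], [-12.0, 31.0, -36.0], [-10.0, -31.0, -37.0], [-2.0, 18.0, -37.0], [-12.0, -26.0, -38.0], [-12.0, -29.0, -39.0]]
scene 116
[[-12.0, 20.0, -26.0], [9.0, 21.0, -28.0], [6.0, -25.0, -29.0], [10.0, 33.0, -30.0], [10.0, 25.0, -32.0], [12.0, -30.0, -34.0], [-4.0, 18.0, -35.0], [12.0, 28.0, -36.0], [14.0, -38.0, -37.0], [12.0, -30.0, -38.0], [5.0, 19.0, -39.0], [9.0, -29.0, -41.0], [6.0, -39.0, -42.0], [-4.0, 19.0, -43.0]]
```

All three cameras show the real fingertips about 24 mm behind the reported TCP. I'll allow for this offset from here on and go down another 24 mm.

```bash
python3 -m jog '[[[0,0,10,0,0,0,45],[0,0,20,0,0,0,45],[0,0,25,0,0,0,45],[0,0,25,0,0,0,45],[0,0,25,0,0,0,0],[0,0,25,0,0,0,0],[0,0,25,0,0,0,0],[0,0,25,0,0,0,0],[0,0,25,0,0,0,0],[0,0,25,0,0,0,0]]]' 25
```

```text
t: 7.35
eef_pos: [0.4398, 0.2318, 0.1108]
ee_rot: [-3.141, 0.0, -1.229]
force: [-0.2, 0.2, 1.5]
width: 0.0049
gripper_force: 25.0
```

```bash
python3 -m jog '[[[0,0,-15,0,0,0,0],[0,0,-30,0,0,0,0],[0,0,-50,0,0,0,0],[0,0,-75,0,0,0,0],[0,0,-100,0,0,0,0],[0,0,-120,0,0,0,0],[0,0,-120,0,0,0,0]]]'
python3 - <<'E'
from h import *
L=[]
for n,s in(("side",0),("scene",1)):
    W=np.load(f"{n}0.npy").reshape(-1,3)
    m=np.all((W>[.47,-.1,.165])&(W<[.6,.05,.25]),axis=1);P=W[m]
    f=np.polyfit(P[:,0],P[:,1],1);print(n,f,np.polyval(f,[.484,.53,.587]),P[:,0].min(),np.median(P[(P[:,0]>.5)&(P[:,0]<.57),2]))
    c=camera_params(n);im,d=grab_frame(n);cv2.imwrite(f"pics/{n}4.png",im);W=cloud(d,c).reshape(-1,3);p,R=tool()
    T=1000*(W-p)@R;m=(abs(T[:,1])<12)&(abs(T[:,0])<75)&(T[:,2]>-30)&(T[:,2]<140)
    Q=T[m];print(n,m.sum(),Q.min(0),Q.max(0),np.percentile(Q,[3,97],axis=0))
    print([ (r["uv"],round(r["confidence"],2)) for r in spot_in("card_hole",n)])
    print("exp",(lambda k:(k[:2]/k[2]).round(1))(np.array(c["mtx"])@(np.array(c["R"])@(p+[0,0,.002])+c["t"])))
for ref in (None,): go([.452,-.061,.2315],-1.296); go([.452,-.061,.1815],-1.296)
E
```

```text
t: 8.22
eef_pos: [0.4404, 0.2324, 0.2333]
ee_rot: [-3.138, 0.002, -1.229]
force: [-0.2, 0.4, -0.5]
width: 0.0047
gripper_force: 25.0
side [ 0.28853619 -0.18952385] [-0.04987234 -0.03659967 -0.02015311] 0.4833062933657577 0.18302534216594463
side 535 [-60.0840856   -6.23327761 -29.20426885] [ 54.0324043    1.35968    102.10757656] [[-57.56576798  -5.48415885 -24.73859564]
 [ 46.97918753  -0.30954971  96.75354396]]
[([277.6, 264.0], 0.96), ([227.6, 290.1], 0.66), ([315.9, 282.5], 0.64)]
exp [277.4 252.3]
scene [ 0.28286061 -0.19143824] [-0.05453371 -0.04152212 -0.02539906] 0.4843886226451315 0.18333045252956945
scene 282 [-57.55344075  -6.85886841 -29.47667274] [ 57.92704212   1.4205332  104.3191377 ] [[-52.0036299   -6.24244099 -23.21158691]
 [ 54.45806177  -0.69370885  97.17787586]]
[([295.7, 133.2], 0.88), ([261.8, 154.9], 0.71), ([320.0, 180.4], 0.47)]
exp [296.6 123.5]
[279.8  86.   -1.2] [ 0.001 -0.     0.067]
[279.8  86.   48.8] [ 0.001 -0.     0.067]
```

Run:
```python
import cv2,numpy as np
a=cv2.imread("pics/side4.png")[225:325,225:325];b=cv2.imread("pics/scene4.png")[85:185,245:345]
f=lambda x:cv2.resize(x,(400,400),interpolation=cv2.INTER_CUBIC)
cv2.imwrite("pics/c4.png",np.hstack([f(a),f(b)]))
```

```text
(no output)
```

View pics/c4.png

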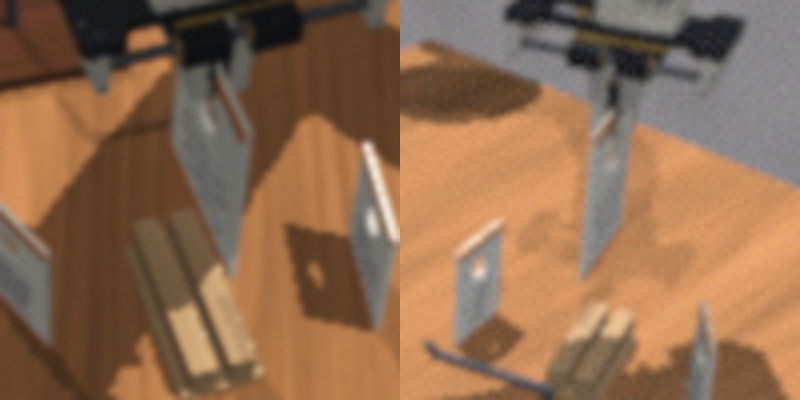

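The left panel shows the hole at side px (277,254) and the right at scene px (298,124), matching where the TCP predicts it. The board is held and clear of the stand, so next is the pre-insert pose.

```bash
python3 -m jog '[[[30,9,-5,0,0,0.01,0],[75,23,-5,0,0,0.02,0],[120,37,-5,0,0,0.03,0],[165,51,-5,0,0,0.04,0],[210,65,-5,0,0,0.05,0],[250,77,10,0,0,0.06,0],[275,84,30,0,0,0.063,0],[280,86,45,0,0,0.063,0],[280,86,50,0,0,0.063,0],[280,86,50,0,0,0.063,0]]]'
python3 - <<'E'
from h import *
p,R=tool();print(p)
A=np.array([.529,-.0393,.180])
print("hook_arm in tool",(1000*R.T@(A-p)).round(1))
c=camera_params("wrist");im,d=grab_frame("wrist");cv2.imwrite("pics/w5.png",im);W=wcloud(d,c).reshape(-1,3)
m=np.all((W>[.47,-.1,.15])&(W<[.6,.03,.2]),axis=1);P=W[m];print("wrist hook pts",len(P))
if len(P)>20: f=np.polyfit(P[:,0],P[:,1],1);print(f,np.polyval(f,[.484,.529,.5867]),P[:,0].min(),P[:,0].max())
T=1000*(W-p)@R;m=(abs(T[:,1])<6)&(abs(T[:,0])<70)&(T[:,2]>-50)&(T[:,2]<-44);print(T[m].min(0) if m.any() else 0,T[m].max(0) if m.any() else 0)
E
```

```text
t: 9.68
eef_pos: [0.4526, -0.0602, 0.1806]
ee_rot: [3.141, -0.0, -1.291]
force: [0.3, -0.1, -0.2]
width: 0.0045
gripper_force: 25.0
[ 0.45264227 -0.06020583  0.18061014]
hook_arm in tool [  1.  -79.2   0.6]
wrist hook pts 915
[ 0.26331998 -0.18083146] [-0.05338459 -0.04153519 -0.02634162] 0.5327541708112894 0.5902885131896423
[-20.77671879  -5.51430569 -49.9359428 ] [ 54.49938773   5.87901068 -44.09025882]
```

View pics/w5.png

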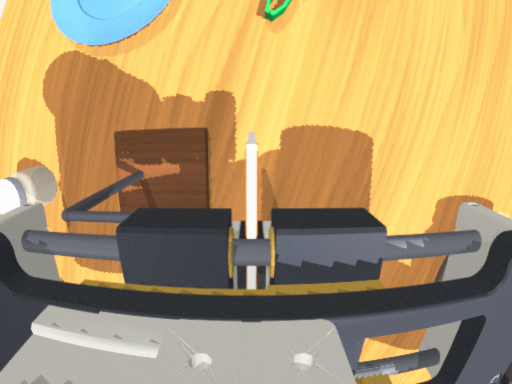

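```bash
python3 -m jog '[[[1.5,-10,-1,0,0,0,0],[1.5,-25,-1,0,0,0,0],[1.5,-40,-1,0,0,0,0],[1.5,-55,-1,0,0,0,0],[1.5,-70,-1,0,0,0,0],[1.5,-79,-1,0,0,0,0],[1.5,-79,4,0,0,0,0],[1.5,-79,9,0,0,0,0],[1.5,-79,11,0,0,0,0],[1.5,-79,11,0,0,0,0]]]'
```

```text
t: 10.98
eef_pos: [0.5287, -0.0406, 0.1697]
ee_rot: [3.142, 0.0, -1.292]
force: [-0.3, 0.6, -0.8]
width: 0.0047
gripper_force: 25.0
```

```bash
python3 -m jog '[[[0,0,2,0,0,0,0],[0,0,3,0,0,0,0],[0,0,3,0,0,0,0]]]'
python3 -m jog '[[[0,0,0,0,0,0,25],[0,0,0,0,0,0,25],[0,0,0,0,0,0,25],[0,0,0,0,0,0,25]]]'
```

```text
t: 11.35
eef_pos: [0.529, -0.0405, 0.1668]
ee_rot: [-3.142, 0.0, -1.292]
force: [-0.0, -0.7, -0.0]
width: 0.0047
gripper_force: 25.0
t: 11.85
eef_pos: [0.529, -0.0405, 0.1668]
ee_rot: [-3.142, -0.0, -1.292]
force: [-0.3, 0.1, -0.3]
width: 0.0245
gripper_force: 0.0
```

```bash
python3 -m jog '[[[0,0,-10,0,0,0,25],[0,0,-25,0,0,0,25],[0,0,-50,0,0,0,25],[0,0,-90,0,0,0,40],[0,0,-140,0,0,0,60],[0,0,-190,0,0,0,80],[0,0,-190,0,0,0,80]]]'
cat > board.py <<'E'
from h import *
def board():
    D=np.array([.9613,.2754,0]);E=np.array([-.2754,.9613,0]);A=np.array([.529,-.040,.18])
    for n in("side","scene"):
        c=camera_params(n);im,d=grab_frame(n);cv2.imwrite(f"pics/{n}_b.png",im);W=cloud(d,c).reshape(-1,3)-A
        s=1000*W@D;l=1000*W@E;z=1000*W[:,2]
        m=(abs(s)<30)&(abs(l)<70)&(z>-135)&(z<60)&~((abs(l)<10)&(abs(z)<15))
        Q=np.c_[s,l,z][m];print(n,m.sum(),np.percentile(Q,[2,50,98],axis=0).round(1).tolist(), np.polyfit(Q[:,1],Q[:,0],1).round(3),np.polyfit(Q[:,2],Q[:,0],1).round(3))
if __name__=="__main__": board()
E
python3 board.py
```

```text
t: 12.72
eef_pos: [0.5307, -0.0407, 0.3626]
ee_rot: [-3.133, -0.001, -1.292]
force: [-0.9, 0.7, -0.8]
width: 0.0593
gripper_force: 0.0
side 383 [[-1.5, -48.3, -112.2], [3.2, 17.2, -29.2], [4.6, 58.2, 36.8]] [-0.009  2.809] [-0.006  2.514]
scene 589 [[-0.6, -55.2, -112.0], [4.0, -8.7, -35.4], [5.6, 53.6, 35.9]] [0.01 3.77] [-0.004  3.565]
```

The board hangs level on the hook at the intended spot. Now to view the clip from near.

```bash
python3 -c "
from h import *
go([.48,-.25,.22],-1.79)"
```

```text
[188.  105.1 137.7] [-0.002  0.001  0.498]
```

```bash
python3 -m jog '[[[35,20,0,0,0,0.08,80],[85,48,0,0,0,0.2,80],[135,75,20,0,0,0.35,80],[170,95,60,0,0,0.45,80],[188,105,105,0,0,0.498,80],[188,105,138,0,0,0.498,80],[188,105,138,0,0,0.498,80],[188,105,138,0,0,0.498,80]]]'
python3 - <<'E'
from h import *
c=camera_params("wrist");im,d=grab_frame("wrist");W=wcloud(d,c)
print([(q,r["uv"],round(r["confidence"],2),W[int(r["uv"][1]),int(r["uv"][0])].round(4)) for q in("clip_pivot","jaw_a","clip") for r in spot_in(q,"wrist")])
I=im.astype(int);m=(I[...,1]>I[...,0]+40)&(I[...,1]>I[...,2]+40)&(np.abs(W[...,0]-.47)<.12)&(W[...,1]<-.2)&(W[...,2]<.05)
P=W[m];print(m.sum(),P.min(0).round(3),P.max(0).round(3))
top=P[P[:,2]>.02]
np.save("clip.npy",top)
vv,uu=np.where(m);print(uu.min(),uu.max(),vv.min(),vv.max())
x0,y0=max(uu.min()-15,0),max(vv.min()-15,0)
cr=im[y0:vv.max()+15,x0:uu.max()+15];print(x0,y0,cr.shape);cv2.imwrite("pics/w6.png",cv2.resize(cr,None,fx=3,fy=3,interpolation=cv2.INTER_CUBIC)[:600,:800])
np.save("w6c.npy",c,allow_pickle=True);np.save("w6W.npy",W)
print(tool())
E
```

```text
t: 13.82
eef_pos: [0.4804, -0.2503, 0.2199]
ee_rot: [-3.141, -0.001, -1.789]
force: [0.6, 0.4, 0.9]
width: 0.0801
gripper_force: 0.0
[('clip_pivot', [248.3, 134.3], 0.86, array([ 0.4743, -0.2976,  0.0255])), ('jaw_a', [237.9, 129.5], 0.8, array([ 4.879e-01, -3.063e-01,  2.000e-04])), ('jaw_a', [245.4, 135.3], 0.55, array([ 0.4783, -0.2972,  0.0264])), ('clip', [248.3, 134.9], 0.93, array([ 0.4743, -0.2976,  0.0255]))]
616 [ 0.436 -0.358 -0.002] [ 0.495 -0.248  0.028]
226 270 90 170
211 75 (110, 74, 3)
(array([ 0.48064347, -0.25002498,  0.2201463 ]), array([[-2.16602182e-01, -9.76257326e-01,  2.26457761e-03],
       [-9.76259951e-01,  2.16601720e-01, -4.50446887e-04],
       [-5.07593312e-05, -2.30838420e-03, -9.99997334e-01]]))
```

View pics/w6.png

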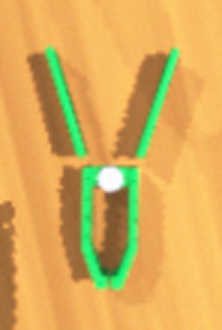

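The clip lies almost square to the tool, with its pivot at (248,135), jaw tip at (247,170), and handle ends at (228,91) and (269,91).

Run:
```python
from h import *
c=np.load("w6c.npy",allow_pickle=True).item()
g={n:fish(uv,c,.026) for n,uv in dict(piv=(247.7,135),jaw=(247.4,170),hl=(227.7,91),hr=(269.3,91)).items()}
for k in g: print(k,g[k].round(4))
hm=(g["hl"]+g["hr"])/2; v=g["jaw"]-hm;yaw=np.arctan2(v[1],v[0]);print("yaw",yaw,np.linalg.norm(v),np.linalg.norm(g["hl"]-g["hr"]))
D=np.array([np.cos(yaw),np.sin(yaw),0]);G=g["piv"]-.036*D;print(G)
go([G[0],G[1],-.017],yaw-np.pi); go([G[0],G[1],.08],yaw-np.pi)
```

```text
piv [ 0.475  -0.2964  0.026 ]
jaw [ 0.4851 -0.2526  0.026 ]
hl [ 0.4872 -0.3567  0.026 ]
hr [ 0.4365 -0.3453  0.026 ]
yaw 1.3381191886701385 0.10106766507740535 0.052011020951029545
[ 0.46665862 -0.33146489  0.026     ]
[ 82.5  -3.4 237.2] [-0.002  0.     0.014]
[ 82.5  -3.7 140.2] [-0.002  0.     0.014]
```

```bash
python3 -m jog '[[[40,-2,40,0,0,0.014,87],[82.5,-3.5,90,0,0,0.014,87],[82.5,-3.5,140,0,0,0.014,87],[82.5,-3.5,185,0,0,0.014,87],[82.5,-3.5,215,0,0,0.014,87],[82.5,-3.5,228,0,0,0.014,87],[82.5,-3.5,235,0,0,0.014,87],[82.5,-3.5,235,0,0,0.014,87]]]'
python3 - <<'E'
from h import *
c=camera_params("wrist");p,R=tool();im,d=grab_frame("wrist");W=wcloud(d,c).reshape(-1,3);T=1000*(W-p)@R
m=(abs(T[:,0])<14)&(abs(T[:,1])<60)&(abs(T[:,1])>32)&(W[:,2]>.003)&(T[:,2]>-60)
q=T[m];print(np.sort(q[:,2])[-25:].round(0), "tip z",np.sort(W[m][:,2])[:10].round(4))
E
```

```text
t: 15.02
eef_pos: [0.466, -0.3316, -0.0155]
ee_rot: [-3.141, -0.0, -1.803]
force: [-0.1, 0.2, 0.5]
width: 0.0871
gripper_force: 0.0
[-26. -26. -26. -26. -26. -26. -26. -26. -26. -26. -26. -26. -25. -25.
 -25. -25. -25. -25. -25. -25. -25. -24. -24. -24. -24.] tip z [0.0084 0.0084 0.0085 0.0089 0.009  0.009  0.0092 0.0094 0.0098 0.0099]
```

```bash
python3 -m jog '[[[0,0,3,0,0,0,87],[0,0,3,0,0,0,50],[0,0,3,0,0,0,35],[0,0,3,0,0,0,20],[0,0,3,0,0,0,10],[0,0,3,0,0,0,10],[0,0,3,0,0,0,10],[0,0,3,0,0,0,10],[0,0,3,0,0,0,10],[0,0,3,0,0,0,10]]]' 22
python3 - <<'E'
from h import *
c=camera_params("wrist");im,d=grab_frame("wrist");W=wcloud(d,c);p,R=tool();T=1000*(W-p)@R
I=im.astype(int);m=(I[...,1]>I[...,0]+40)&(I[...,1]>I[...,2]+40)&(abs(T[...,0])<110)&(abs(T[...,1])<50)&(W[...,2]<.06)
print(m.sum(),T[m].min(0).round(),T[m].max(0).round());cv2.imwrite("pics/w7.png",im)
E
```

```text
t: 16.32
eef_pos: [0.4654, -0.3315, -0.0192]
ee_rot: [-3.141, -0.0, -1.804]
force: [-0.0, 0.2, 0.6]
width: 0.0216
gripper_force: 21.7
1033 [-36. -12. -47.] [ 22.  12. -19.]
```

```bash
python3 -c "
from h import *
go([.578,-.208,.108],-1.2917)"
python3 -m jog '[[[0,0,-10,0,0,0,10],[0,0,-25,0,0,0,10],[0,0,-50,0,0,0,10],[0,0,-85,0,0,0,10],[0,0,-120,0,0,0,10],[0,0,-127,0,0,0,10],[0,0,-127,0,0,0,10]]]'
```

```text
[-146.1  -81.  -127.2] [-0.    -0.    -0.512]
t: 17.25
eef_pos: [0.4655, -0.3314, 0.1087]
ee_rot: [-3.14, 0.0, -1.804]
force: [0.1, 0.5, 0.0]
width: 0.0217
gripper_force: 21.7
```

```bash
python3 -m jog '[[[-15,-8,0,0,0,-0.08,10],[-35,-20,0,0,0,-0.16,10],[-60,-34,0,0,0,-0.24,10],[-85,-48,0,0,0,-0.32,10],[-110,-61,0,0,0,-0.4,10],[-132,-73,0,0,0,-0.48,10],[-146,-81,0,0,0,-0.512,10],[-146,-81,0,0,0,-0.512,10],[-146,-81,0,0,0,-0.512,10]]]'
python3 - <<'E'
from h import *
from board import board
board()
D=np.array([.9613,.2754,0]);E=np.array([-.2754,.9613,0]);A=np.array([.529,-.040,.18])
p,R=tool();print("tcp s,l,z",1000*(p-A)@D,1000*(p-A)@E,p[2],arm.get_state()["width"])
for n in("scene","side","wrist"):
    c=camera_params(n);im,d=grab_frame(n);W=(wcloud if n=="wrist" else cloud)(d,c)
    I=im.astype(int);T=1000*(W-p)@R;m=(I[...,1]>I[...,0]+35)&(I[...,1]>I[...,2]+35)&(abs(T[...,0])<110)&(abs(T[...,1])<50)&(T[...,2]>-70)&(T[...,2]<10)
    X=W[m]-A;print(n,m.sum(), T[m].min(0).round(),T[m].max(0).round())
    j=T[m];j=j[j[:,0]<-55];print("jaws y",np.sort(j[:,1])[::max(1,len(j)//10)].round() if len(j) else 0)
    if n=="scene":cv2.imwrite("pics/c8.png",cv2.resize(im[150:280,190:340],None,fx=4,fy=4,interpolation=cv2.INTER_CUBIC))
    if n=="wrist":cv2.imwrite("pics/w8.png",im)
E
```

```text
t: 18.38
eef_pos: [0.5771, -0.2084, 0.1073]
ee_rot: [3.141, 0.0, -1.293]
force: [-0.4, 0.6, -0.3]
width: 0.0217
gripper_force: 21.7
side 384 [[-1.5, -47.9, -111.0], [3.2, 16.9, -28.7], [4.4, 58.3, 36.6]] [-0.009  2.831] [-0.007  2.525]
scene 348 [[-0.3, -51.7, -83.9], [4.1, 8.4, -6.2], [5.8, 54.7, 35.7]] [-0.     3.852] [-0.006  3.784]
tcp s,l,z -0.09170704919073933 -175.3879122751855 0.1076439471757133 0.021364741728291444
scene 51 [-16. -13. -48.] [ 20.   8. -22.]
jaws y 0
side 21 [-85. -21. -49.] [-14.  10. -30.]
jaws y [-21. -21. -19. -17. -17. -16.]
wrist 1036 [-36. -12. -47.] [ 22.  12. -22.]
jaws y 0
```

```bash
python3 -m jog '[[[-8,-1,0,0,0,0,10],[-18,-1,0,0,0,0,10],[-28,-1,0,0,0,0,10],[-38,-1,0,0,0,0,10],[-48,-1,0,0,0,0,10],[-57,-1,0,0,0,0,10],[-62,-1,0,0,0,0,10],[-62,-1,0,0,0,0,10],[-62,-1,0,0,0,0,10]]]'
python3 - <<'E'
from h import *
from board import board
board()
D=np.array([.9613,.2754,0]);E=np.array([-.2754,.9613,0]);A=np.array([.529,-.040,.18])
p,R=tool();print("tcp s,l,z",1000*(p-A)@D,1000*(p-A)@E,p[2],arm.get_state()["force"])
o=[]
for n,(a,b,cc,e) in dict(scene=(150,260,210,320),side=(150,260,180,290)).items():
    im=cv2.imread(f"pics/{n}_b.png");o.append(cv2.resize(im[a:b,cc:e],(400,400),interpolation=cv2.INTER_CUBIC))
    c=camera_params(n)
    for nm,(s,l,z) in dict(jawA=(14.5,-34,-40),jawB=(-12.5,-34,-40),edge=(1,-55,-40)).items():
        k=np.array(c["mtx"])@(np.array(c["R"])@(A+(s*D+l*E+np.array([0,0,z]))/1000)+c["t"]);k=k[:2]/k[2];print(n,nm,((k-[cc,a])*400/110).round())
cv2.imwrite("pics/c9.png",np.hstack(o))
E
```

```text
t: 19.75
eef_pos: [0.5618, -0.1483, 0.1078]
ee_rot: [-3.142, -0.0, -1.292]
force: [-0.5, -0.3, -1.1]
width: 0.0215
gripper_force: 21.7
side 436 [[-1.4, -67.2, -111.7], [3.4, 7.1, -31.2], [23.1, 57.8, 37.6]] [-0.044  4.207] [-0.009  3.773]
scene 150 [[1.1, -67.8, -112.7], [4.2, 14.5, -42.1], [24.2, 56.2, 34.6]] [-0.062  5.921] [-1.000e-03  5.654e+00]
tcp s,l,z 1.6318702004893526 -113.31417536307701 0.10771526988473418 [ 0.91825262 -0.61977673 -0.47601683]
scene jawA [193. 160.]
scene jawB [165. 150.]
scene edge [168. 168.]
side jawA [213. 160.]
side jawB [243. 155.]
side edge [222. 141.]
```

View pics/c9.png

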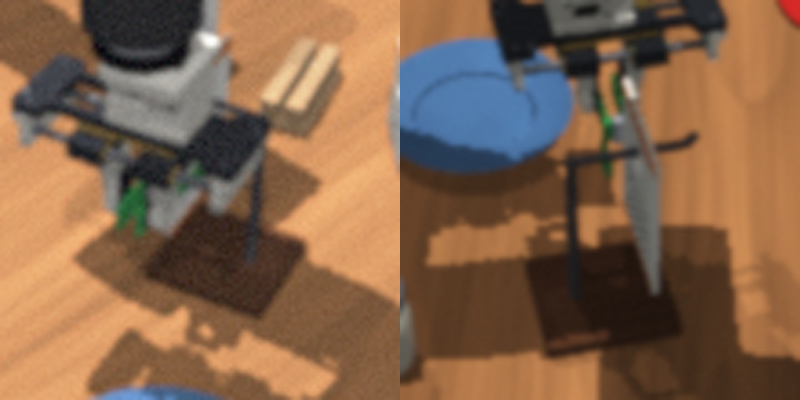

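Right panel: one green jaw shows on the stem side of the board at (607,140). The other is hidden behind the board's -y edge. I'll run one numeric check that the overlap is right and the board is undisturbed.

Run:
```python
from h import *
D=np.array([.9613,.2754,0]);E=np.array([-.2754,.9613,0]);A=np.array([.529,-.040,.18])
for n in("side","scene"):
    c=camera_params(n);im,d=grab_frame(n);W=cloud(d,c)-A;s=1000*W@D;l=1000*W@E;z=1000*W[...,2]
    I=im.astype(int);g=(I[...,1]>I[...,0]+25)&(I[...,1]>I[...,2]+25)&(abs(s)<40)&(l<0)&(l>-130)&(abs(z)<90)
    print(n,"green s l z",np.c_[s[g],l[g],z[g]][np.argsort(-l[g])][::4].round().tolist())
    b=(abs(s)<9)&(l>10)&(l<60)&(z>-115)&(z<32);print("board",np.median(s[b]),np.polyfit(l[b],s[b],1),np.percentile(l[b],98),np.percentile(z[b],[1,99]))
st=arm.get_state();print(st["force"],st["width"],st["t"])
```

```text
side green s l z [[16.0, -61.0, -22.0], [10.0, -73.0, -34.0], [14.0, -84.0, -26.0], [-5.0, -111.0, -24.0]]
board 3.326740610119409 [-0.04957786  4.83686851] 58.778307205617374 [-112.55579612   31.49149799]
scene green s l z [[19.0, -65.0, -45.0], [-3.0, -95.0, -32.0], [-3.0, -102.0, -46.0], [-2.0, -104.0, -25.0], [-4.0, -107.0, -43.0], [-6.0, -109.0, -27.0], [-7.0, -112.0, -25.0], [-6.0, -116.0, -26.0], [-4.0, -119.0, -46.0], [-3.0, -121.0, -40.0], [-4.0, -125.0, -33.0], [14.0, -127.0, -40.0], [14.0, -128.0, -31.0], [-8.0, -129.0, -32.0]]
board 4.043007958441035 [-0.01819698  4.74070988] 57.50919249326001 [-111.78544804   30.86959063]
[ 0.4603301   0.59758861 -1.42335642] 0.021837636071697124 19.95
```

Run:
```python
from h import *
D=np.array([.9613,.2754,0]);E=np.array([-.2754,.9613,0]);A=np.array([.529,-.040,.18])
for n in("side","scene"):
    c=camera_params(n);im,d=grab_frame(n);W=cloud(d,c)-A;s=1000*W@D;l=1000*W@E;z=1000*W[...,2]
    g=(s>8)&(s<30)&(l<-5)&(l>-75)&(z>-70)&(z<-8)
    Q=np.c_[s[g],l[g],z[g],im[g]];print(n,len(Q),Q[np.argsort(-Q[:,1])][:40:3].round().astype(int).tolist())
    g=(s<-6)&(s>-30)&(l<-5)&(l>-75)&(z>-70)&(z<-8);print(g.sum())
```

```text
side 34 [[22, -23, -37, 36, 69, 53], [24, -25, -47, 37, 65, 76], [24, -28, -41, 34, 63, 51], [22, -33, -24, 43, 66, 64], [21, -40, -27, 44, 77, 82], [23, -46, -23, 53, 92, 119], [17, -57, -27, 40, 73, 63], [17, -58, -40, 42, 75, 80], [9, -64, -26, 73, 92, 66], [15, -66, -26, 53, 104, 61], [14, -71, -27, 64, 128, 59], [10, -74, -30, 77, 136, 65]]
0
scene 15 [[25, -40, -48, 67, 81, 60], [25, -48, -39, 52, 80, 47], [21, -54, -52, 90, 92, 88], [19, -64, -50, 82, 102, 78], [18, -69, -38, 75, 88, 71]]
0
```

```bash
python3 -c "
from station import arm
print(arm.job_done())"
```

```text
the job is handed in; nothing more can be done
None
```

I handed the job in at about 20 s: the board hangs released on the hook, and the gripper holds the clip squeezed wide open around the board's right-hand (-y) edge, jaws overlapping it by about 20 mm. The wrist force showed no sign of it pressing on the board. The cameras showed one jaw behind the board but not the front one, whose place I inferred from the gripper's pose.

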